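# Strip the stuck outer cup and put it on the balance

### The job

Two lab cups are jammed one over the other, mouth down on the bench. Slide the pair along the bench into the low fork until the orange inner cup's flange is fully home under the prongs, then lift the steel outer cup straight off, so that the inner cup stays behind in the fork; the inner cup may skim the bench but must never be raised more than about a centimetre or tipped. Set the steel cup down, mouth down and without dropping it, in the middle of the balance's blue pan, let go, and leave the other bench things where they are.

Things in the scene. Friction and masses are not known exactly. Their poses are not given: they have to be found in the camera images.
- outer_mid (a point): Centre (half-way up) of the steel outer cup, standing mouth down: a plain cylinder 56 mm in outer diameter, 75 mm high, wall 2.5 mm, closed flat top 37.5 mm above this point, open rim 37.5 mm below; about 0.18 kg; z up. At the start it sits over the inner cup, rim 30 mm and top 105 mm above the bench; it rests on the inner cup's top, so it cannot be pushed farther down.
- outer: The same steel cup; origin at the centre of its open rim (its underside), z up, 37.5 mm below outer_mid.
- inner: The orange inner cup of smooth plastic, mouth down inside the steel cup; origin at the centre of its underside on the bench, z up. Bottom flange 76 mm in diameter, 6 mm thick; above it a straight body 46 mm in diameter; 101 mm high in all, about 0.16 kg. Only the flange and the next 24 mm of the body show below the steel cup. Pressing down while sliding makes it drag and tip.
- fork_seat (a point): Fork fixed to the bench, open towards its own -x: flat steel prongs on blue rails, top 21 mm, underside 15 mm above the bench. This point lies on the bench where the inner cup's axis belongs when home; x points into the fork, z up. Slot between the prongs 52 mm wide, 86 mm free between the rails below them. The flange meets the back stop with the cup axis 2 mm past this point.
- fork_entry (a point): Point on the bench 150 mm before fork_seat on the fork's centre line (its -x), from which to push straight in. The prong tips begin about 100 mm before fork_seat and flare open to about 90 mm; the slot is straight from about 65 mm before fork_seat on. The fork is about 140 mm wide at the tips, 114 mm elsewhere, its back edge 70 mm past fork_seat.
- pan (a point): Centre of the upper face of the balance's round blue pan, 130 mm in diameter, fixed, 62 mm above the bench; z up. The white balance under it is 220 x 180 mm and 50 mm high, its centre 30 mm from the pan's centre along this point's -x, with the display on that -x side.
- wash_bottle: Bystander: white wash bottle with a red collar, 68 mm in diameter, 172 mm high to the collar and a bent spout up to 215 mm; origin at the centre of its underside.
- reagent_bottle: Bystander: clear bottle with a blue cap, 70 mm in diameter, 150 mm high; origin at the centre of its underside.
- petri: Bystander: stack of glass dishes, 93 mm in diameter, 45 mm high; origin at the centre of its underside.
- inner_mid (a point): Point on the inner cup's axis 15 mm above its underside, in the middle of the part that shows. A silicone band up inside grips the steel cup: 4 to 12 N of straight pull separates them, more than the inner cup weighs, so plain lifting takes both along unless the flange is held down. The steel cup is fully clear after 71 mm of upward travel.
Not all that is in view belongs to the job. There is more than one size of the outer; the job needs the middle-sized. There is more than one size of the part that bears fork_seat; the job needs the larger.

How it is judged:
By the outcome, as a careful person would: the job done as asked, in the order asked, and still so for the second after the job is handed in, with the robot touching nothing.
It also fails if it takes over 61 s, if anything falls off the work surface, if the arm or the gripper's body presses on something with over 40 N, if the wrist force passes 120 N, or if a joint passes its speed limit or range.

### The arm

A 6-joint arm with a two-finger parallel gripper is mounted at the origin on the work surface. World frame = base frame: x ahead of the robot, y to its left, z up, the work surface at z = 0. Lengths are in mm, angles in rad, forces in N, time in s.
With the tool pointing down it reaches from about 275 to 725 mm from the base axis. Payload 15.9 kg.
Tool frame: the origin (TCP) lies midway between the tips of the shut fingers; the grasp point (between the pads) lies 19 mm behind it; z points along the fingers, y is the line along which they close (so a half turn about z gives the same grasp; the last joint's range is limited). The gripper opens to 85 mm and grips with 20 to 120 N. Pads are 22 mm wide; open, the fingers measure 114 mm over their backs; the gripper's body (76 mm by 85 mm) begins 54 mm behind the grasp point. The pads swing forward as they close: fully open they stand 13 mm farther back than shut.
Start: joints at [-1.327, 0.213, -0.034, 1.323, 0, 1.571], TCP at [120.691, -485.2, 231.306] pointing down, gripper open.
Joint ranges: [-2.98, 2.98], [-0.74, 1.72], [-1.14, 1.35], [-2.1, 2.04], [-1.57, 1.44], [-3.14, 3.14]. Speed limits (rad/s): [1.89, 1.89, 2.39, 2.57, 3.14, 3.14].

### API

Orientations are given as a unit quaternion [w, x, y, z].
In Python, from rig import arm gives the robot as it stands.
- The arm moves only by the tool carry_out, never from a script. Its arguments are lists of equal length, an entry for each row: "delta_pos": the shift along the tool's x, y, z normalised to -1 to 1, where 1 is 0.03 m, a list of three; "twist": the turn about the tool's z normalised to -1 to 1, where 1 is 4 degrees; "fingers": the opening, from -1 (shut) to 1 (fully open). In form: {"delta_pos": [[dx, dy, dz], ...], "twist": [twist, ...], "fingers": [fingers, ...]}. A call has 1 to 12 rows; each row shifts and turns the commanded pose from where the row before left it, along the tool's axes as they then stand; what a row does not reach is not made up. A row lasts 1/12 s, in which the tool goes at most 41.7 mm and 7.16 degrees, less where a joint would pass 70% of its speed; a pose out of reach is approached as far as the arm can. A call with a number of a shift or a turn outside -1 to 1 is refused whole. A call with a gripper value outside its range is refused whole. The fingers move at their own pace and stop on an object; "force" is the grip in N (left out, the last holds). Time passes only in rows, so rows that do not move let the fingers close. It gives the time, the measured TCP pose, the force, the opening and the grip force at its end, in the units of the state.
- arm.read_state(): the state, without advancing time (a new reading comes with each control period).
- arm.grab_frame(name): name is "side" or "top" or "wrist"; returns the picture (480x640x3 uint8, blue, green, red); there is no depth.
- arm.camera_params(name): a dict with "fx", "fy", "cx", "cy" (pixels), "k1" (the pictures are not rectified: a ray, as slopes to the right and down, at radius r is drawn at 1 + k1 r^2 times it, then the intrinsics apply), "cam_to_world" (4x4, takes a point from camera to world coordinates). Camera axes: x right, y down, z forward; pixel columns grow to the right and rows downward; lengths in mm; the calibration is good to about 2 mm. A picture is of the moment at which its call begins: read the wrist's pose just before it. camera_params takes no time and is no camera call; for the wrist camera it gives the pose at the moment of the call.
- arm.job_done(): hands the job in; it is judged then, once.
The state is a dict: "t": time; "qpos": joint angles; "qd": joint speeds; "joint_torque": joint torques, N m; "tcp_pos": TCP position; "orientation": TCP orientation; "ft_force": force on the tool from outside, world axes, zero at the start; "ft_torque": the same for the moment, N m; "gripper_width": finger opening in mm; "gripper_force": force on a finger pad.
Only numpy, scipy, OpenCV 4.12 (cv2) and the standard library are available. Lean on these libraries where they do the work, as an engineer would, in place of code of your own. Each camera call takes 0.05 s, during which the arm holds its last target. There are 200 camera calls.

## Working session

There is one attempt and no reset: what is moved stays moved. The work goes in short steps, Python scripts to look and compute and a tool call to move; the robot and the scene stay as the last step left them, time stands still between calls to the robot, and variables do not carry over. Pictures are saved under pics/ and viewed, at most 12 in all, crops included, and the job is handed in when it is done.

Besides the shell and the picture viewer there is one more tool, called after "Request:" as name(argument=value, ...) on one line, values as JSON. carry_out: Moves the arm, as the interface text tells. Its arguments: {"type":"object","properties":{"delta_pos":{"type":"array","items":{"type":"array","items":{"type":"number","minimum":-1,"maximum":1}}},"twist":{"type":"array","items":{"type":"number","minimum":-1,"maximum":1}},"fingers":{"type":"array","items":{"type":"number"}},"force":{"type":"number"}},"required":["delta_pos","twist","fingers"]}

```bash
mkdir -p pics; ls
python3 - <<'E'
from rig import arm
import cv2,numpy as np
s=arm.read_state();print({k:np.round(v,3).tolist() for k,v in s.items()})
for n in("top","side"):
    cv2.imwrite(f"pics/{n}0.png",arm.grab_frame(n))
    p=arm.camera_params(n);print(n,{k:np.round(v,4).tolist() for k,v in p.items()})
E
```

```text
pics
{'t': 0.0, 'qpos': [-1.327, 0.213, -0.035, 1.323, 0.0, 1.571], 'qd': [-0.001, 0.002, -0.001, 0.001, 0.0, 0.0], 'joint_torque': [0.005, -68.616, 48.712, 0.018, 0.0, 0.0], 'tcp_pos': [120.63, -484.896, 230.797], 'orientation': [-0.001, 0.993, 0.122, -0.0], 'ft_force': [0.02, 0.006, 0.517], 'ft_torque': [0.037, 0.01, -0.001], 'gripper_force': 0.0, 'gripper_width': 85.29}
top {'fx': 539.8946, 'fy': 539.8946, 'cx': 318.0173, 'cy': 233.1629, 'k1': -0.1406, 'cam_to_world': [[-0.0257, -0.9937, 0.1092, 472.3931], [-0.9994, 0.028, 0.0199, -14.7671], [-0.0228, -0.1086, -0.9938, 1352.823], [0.0, 0.0, 0.0, 1.0]]}
side {'fx': 583.0081, 'fy': 583.0081, 'cx': 321.2205, 'cy': 245.9984, 'k1': -0.1368, 'cam_to_world': [[-0.9863, -0.138, 0.0906, 491.4614], [-0.164, 0.7575, -0.6319, 831.6481], [0.0185, -0.6381, -0.7698, 1079.9544], [0.0, 0.0, 0.0, 1.0]]}
```

View pics/top0.png

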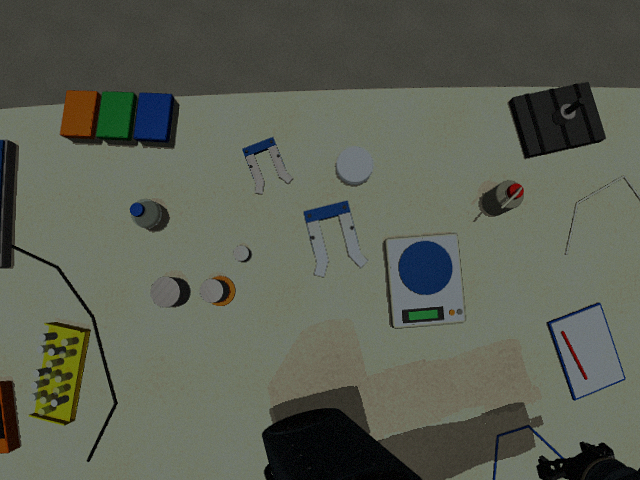

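View pics/side0.png

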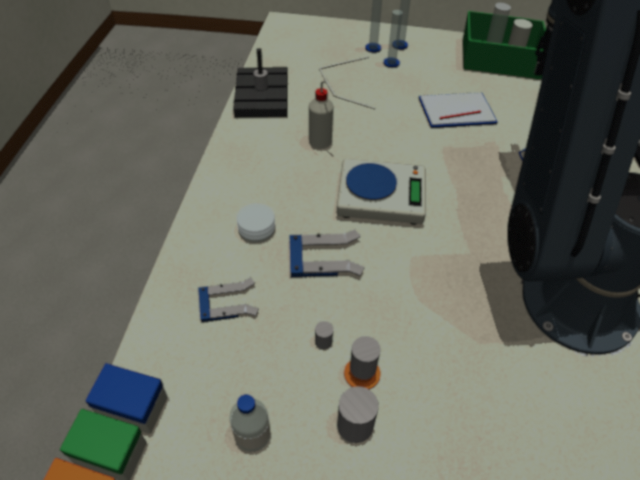

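The top view shows three steel cups: large at (170,292), the middle one on the orange flange at (215,290), and small at (242,254). It also shows two forks, the larger at (335,240) and the smaller at (266,165). I choose the cup at (215,290) and the fork at (335,240). The pan is at (425,267). I'll check this in a close crop.

```bash
cat > h.py <<'E'
import numpy as np,cv2
from rig import arm
def K(p): return np.array([[p["fx"],0,p["cx"]],[0,p["fy"],p["cy"]],[0,0,1.]]),np.array([p["k1"],0,0,0.])
def ray(p,uv,z):
    k,d=K(p); n=cv2.undistortPoints(np.array(uv,float).reshape(-1,1,2),k,d).reshape(-1,2)
    T=p["cam_to_world"]=np.array(p["cam_to_world"]); r=np.c_[n,np.ones(len(n))]@T[:3,:3].T; o=T[:3,3]
    return o+r*((z-o[2])/r[:,2])[:,None]
def proj(p,X):
    k,d=K(p); W=np.linalg.inv(np.array(p["cam_to_world"]))
    return cv2.projectPoints(np.array(X,float).reshape(-1,1,3),cv2.Rodrigues(W[:3,:3])[0],W[:3,3],k,d)[0].reshape(-1,2)
E
python3 - <<'E'
from h import *
im=cv2.imread("pics/top0.png");p=arm.camera_params("top")
hsv=cv2.cvtColor(im,cv2.COLOR_BGR2HSV)
def m(lo,hi,x0,y0,x1,y1):
    k=cv2.inRange(hsv,lo,hi);r=np.zeros_like(k);r[y0:y1,x0:x1]=k[y0:y1,x0:x1]
    c=max(cv2.findContours(r,cv2.RETR_EXTERNAL,cv2.CHAIN_APPROX_NONE)[0],key=cv2.contourArea);return c
c=m((95,120,40),(130,255,255),385,230,465,305);e=cv2.fitEllipse(c);print("pan",e,ray(p,e[0],62))
w=ray(p,c.reshape(-1,2),62);print("pan size",np.ptp(w,0))
c=m((95,120,40),(130,255,255),295,195,365,230);w=ray(p,c.reshape(-1,2),15);print("forkblue",cv2.minAreaRect(w[:,:2].astype(np.float32)),cv2.boxPoints(cv2.minAreaRect(w[:,:2].astype(np.float32))))
c=m((3,120,60),(22,255,255),195,270,245,310);w=ray(p,c.reshape(-1,2),6);print("orange",cv2.minEnclosingCircle(w[:,:2].astype(np.float32)),cv2.boundingRect(c))
c=cv2.resize(im[190:320,140:380],None,fx=3.3,fy=3.3,interpolation=cv2.INTER_CUBIC);cv2.imwrite("pics/c1.png",c)
E
```

```text
pan ((425.0982666015625, 267.37652587890625), (52.11884689331055, 52.927162170410156), 144.5137481689453) [[ 524.65827956 -243.07155205   62.        ]]
pan size [1.27298236e+02 1.26260566e+02 4.54747351e-13]
forkblue ((673.6062622070312, -10.399581909179688), (29.462444305419922, 113.13388061523438), 12.523991584777832) [[646.9591    41.626923]
 [671.49207  -68.81497 ]
 [700.2534   -62.426086]
 [675.72046   48.01581 ]]
orange ((482.8792724609375, 262.2505187988281), 37.991607666015625) (212, 276, 23, 30)
```

View pics/c1.png

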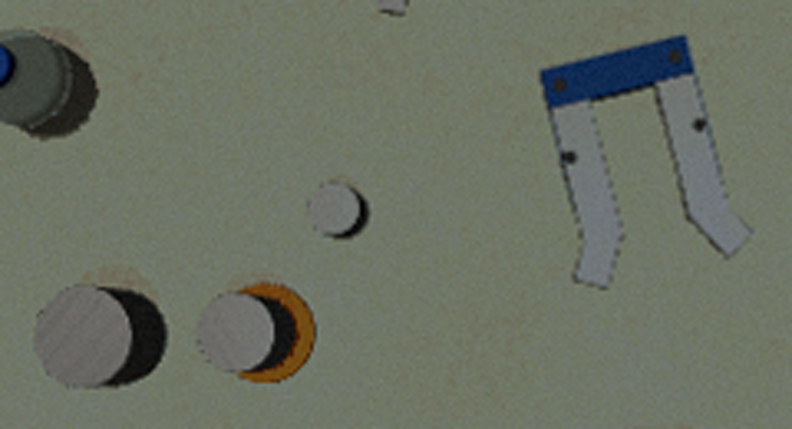

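Close crop: the mid steel cup sits on the orange flange at crop (235,332), with the larger and smaller cups separate from it. The big fork's prongs have inner edges (592,103)-(622,235) and (656,88)-(688,215), and its mouth opens down-image, towards the robot.

Run:
```python
from h import *
p=arm.camera_params("top")
c=lambda u,v:(u/3.3+140-.35,v/3.3+190-.35)
a=ray(p,[c(592,103),c(622,235),c(656,88),c(688,215)],21);print(a.round(1))
o=ray(p,[c(542,71),c(686,36),c(553,107),c(583,240),c(694,76),c(726,195)],21);print(o.round(1))
for i,j in((a[0],a[1]),(a[2],a[3]),(o[2],o[3]),(o[4],o[5])):
    d=i-j;print(np.degrees(np.arctan2(d[1],d[0])))
d=o[1]-o[0];print("back",np.degrees(np.arctan2(d[0],-d[1])),np.linalg.norm(d))
im=cv2.imread("pics/top0.png")
# cup top, brightness segmentation
g=cv2.GaussianBlur(im,(3,3),0);hsv=cv2.cvtColor(g,cv2.COLOR_BGR2HSV);
k=cv2.inRange(hsv,(0,0,95),(180,45,255))
roi=hsv[275:308,190:240];print(roi[16,5:45:3].tolist())
t=ray(p,[c(235,332)],105);print("cup top",t)
# side camera checks
P=arm.camera_params("side")
print("side cup top",ray(P,[(365,347)],105),"orange",ray(P,[(362,374)],6)," pan",ray(P,[(371.5,182)],62))
print("side fork back outer corners",ray(P,[(290,235.5),(290.5,274)],21))
```

```text
[[649.4   8.5  21. ]
 [549.3 -11.4  21. ]
 [659.5 -40.1  21. ]
 [562.9 -61.1  21. ]]
[[674.9  45.7  21. ]
 [698.5 -64.   21. ]
 [647.2  38.   21. ]
 [546.3  17.9  21. ]
 [667.8 -69.   21. ]
 [577.1 -90.1  21. ]]
11.213316019221331
12.314789482257058
11.254803703105075
13.077139722550829
back 12.158081735005148 112.15160930103711
[[46, 32, 120], [41, 31, 116], [30, 9, 108], [25, 14, 107], [24, 11, 111], [23, 9, 111], [38, 9, 113], [48, 11, 114], [45, 9, 113], [60, 8, 99], [90, 13, 19], [13, 96, 24], [17, 219, 106], [18, 183, 102]]
cup top [[482.96517141 262.81865861 105.        ]]
side cup top [[482.75183501 263.62320221 105.        ]] orange [[480.33615494 269.75610853   6.        ]]  pan [[ 521.34368268 -232.29219301   62.        ]]
side fork back outer corners [[694.97550878 -56.44528272  21.        ]
 [671.12651956  56.22083333  21.        ]]
```

Request:
carry_out(delta_pos=[[0,0,0],[0,0,0],[0,0,0],[0,0,0],[0,0,0],[0,0,0],[0,0,0],[0,0,0],[0,0,0],[0,0,0],[0,0,0]], twist=[-1,-1,-1,-1,-1,-1,-1,-1,-1,-1,-1], fingers=[1,1,1,1,1,1,1,1,1,1,1])

```text
t: 1.02
tcp_pos: [120.6, -485.0, 231.0]
orientation: [-0.0, 0.874, 0.486, 0.0]
ft_force: [-0.7, 0.5, 0.0]
gripper_width: 85.5
gripper_force: 0.0
```

Request:
carry_out(delta_pos=[[0,0,0],[0,0,0],[0,0,0],[0,0,0],[0,0,0],[0,0,0],[0,0,0],[0,0,0],[0,0,0],[0,0,0],[0,0,0]], twist=[-1,-1,-1,-1,-1,-1,-1,-1,-1,-1,-1], fingers=[1,1,1,1,1,1,1,1,1,1,1])

```text
t: 1.93
tcp_pos: [120.6, -485.0, 231.0]
orientation: [-0.0, 0.628, 0.778, 0.0]
ft_force: [0.3, 0.2, -0.2]
gripper_width: 85.7
gripper_force: 0.0
```

Request:
carry_out(delta_pos=[[0.8,0.6,0],[0.8,0.6,0],[0.8,0.6,0],[0.8,0.6,0],[0.8,0.6,0],[0.8,0.6,0],[0.8,0.6,0],[0.8,0.6,0],[0.8,0.6,0],[0.8,0.6,0],[0.8,0.6,0],[0.8,0.6,0]], twist=[0,0,0,0,0,0,0,0,0,0,0,0], fingers=[1,1,1,1,1,1,1,1,1,1,1,1])

```text
t: 2.93
tcp_pos: [272.4, -157.2, 231.3]
orientation: [0.0, 0.63, 0.777, 0.0]
ft_force: [0.2, -0.5, 0.6]
gripper_width: 85.4
gripper_force: 0.0
```

Request:
carry_out(delta_pos=[[0.8,0.7,0],[0.8,0.7,0],[0.8,0.7,0],[0.8,0.7,0],[0.8,0.7,0],[0.8,0.7,0],[0.8,0.7,0],[0.8,0.7,0],[0.8,0.6,0],[0.8,0.5,0],[0.7,0.3,0],[0.4,0,0]], twist=[0,0,0,0,0,0,0,0,0,0,0,0], fingers=[1,1,1,1,1,1,1,1,1,1,1,1])

```text
t: 3.93
tcp_pos: [421.7, 154.2, 230.7]
orientation: [-0.0, 0.629, 0.777, -0.0]
ft_force: [0.0, -0.5, -0.1]
gripper_width: 85.4
gripper_force: 0.0
```

Run:
```python
from h import *
s=arm.read_state();p=arm.camera_params("wrist");im=arm.grab_frame("wrist");cv2.imwrite("pics/w1.png",im)
print(s["tcp_pos"],s["orientation"],s["qpos"]);print({k:np.round(v,4).tolist() for k,v in p.items()})
print(proj(p,[(483,262.5,105),(483,262.5,6)]))
```

```text
[421.69991931 154.21255239 230.66182557] [-3.30996297e-04  6.28994277e-01  7.77409831e-01 -2.11331883e-04] [ 3.50339668e-01  1.08922636e-01 -1.60389075e-01  1.30218756e+00
  3.50351121e-04  1.71085737e+00]
{'fx': 393.5399, 'fy': 393.5399, 'cx': 318.1623, 'cy': 237.3545, 'k1': -0.0673, 'cam_to_world': [[0.9779, 0.2006, 0.0584, 406.64], [0.2089, -0.9375, -0.2784, 224.3858], [-0.0011, 0.2844, -0.9587, 372.471], [0.0, 0.0, 0.0, 1.0]]}
[[446.28684116  88.26232666]
 [411.62361395  97.03959761]]
```

View pics/w1.png

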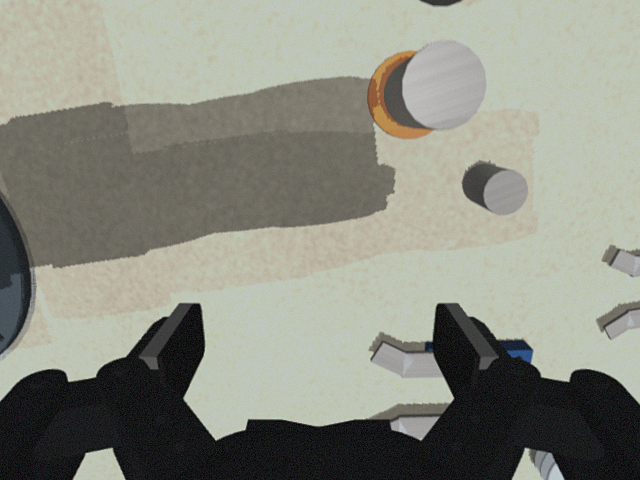

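The wrist view shows the cup top at (444,85) against a predicted (446,88), so it agrees to about 2 mm. The refined cup axis is about (482,263.7).

Request:
carry_out(delta_pos=[[0.6,0.5,0],[0.7,0.6,0],[0.7,0.6,0],[0.7,0.6,0],[0.45,0.43,0],[0,0,0.5],[0,0,0.7],[0,0,0.8],[0,0,0.7],[0,0,0],[0,0,0]], twist=[0,0,0,0,0,0,0,0,0,0,0], fingers=[1,1,1,1,1,1,1,1,1,1,1])

```text
t: 4.9
tcp_pos: [481.0, 260.7, 150.0]
orientation: [-0.0, 0.63, 0.777, -0.001]
ft_force: [0.4, 1.1, 0.6]
gripper_width: 85.4
gripper_force: 0.0
```

Run:
```python
from h import *
s=arm.read_state();p=arm.camera_params("wrist");im=arm.grab_frame("wrist");cv2.imwrite("pics/w2.png",im)
print(s["tcp_pos"],proj(p,[(482,263.7,105)]))
```

```text
[481.00188872 260.69254161 149.99037304] [[321.94639601 263.13322584]]
```

View pics/w2.png

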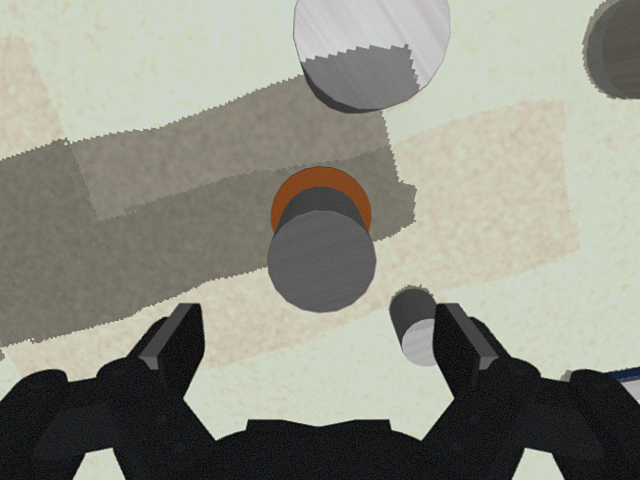

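Wrist close view: the mid cup's top centre is at (321,260), with the fingers straddling it. The large cup at (372,50) and the small cup at (422,342) are both clear of the finger path.

Request:
carry_out(delta_pos=[[0.13,0.05,0],[0,0,0.7],[0,0,0.8],[0,0,0.8],[0,0,0.6],[0,0,0.36],[0,0,0],[0,0,0],[0,0,0]], twist=[0,0,0,0,0,0,0,0,0], fingers=[1,1,1,1,1,1,1,1,1])

```text
t: 5.7
tcp_pos: [483.2, 266.1, 54.1]
orientation: [0.0, 0.63, 0.777, 0.001]
ft_force: [-0.5, 1.4, 0.2]
gripper_width: 85.1
gripper_force: 0.0
```

Request:
carry_out(delta_pos=[[0,0,0],[0,0,0],[0,0,0],[0,0,0],[0,0,0],[0,0,0],[0,0,0],[0,0,0],[0,0,0],[0,0,0]], twist=[0,0,0,0,0,0,0,0,0,0], fingers=[0.5,0.4,0.3,0.2,0,-0.5,-1,-1,-1,-1], force=60)

```text
t: 6.53
tcp_pos: [482.6, 265.7, 53.7]
orientation: [0.0, 0.63, 0.777, 0.001]
ft_force: [-3.2, -1.9, 12.7]
gripper_width: 55.7
gripper_force: 60.9
```

Request:
carry_out(delta_pos=[[0,0,-0.07],[-0.3,-0.3,0],[-0.5,-0.5,0],[-0.5,-0.4,0],[-0.45,-0.3,0],[-0.4,0,0],[-0.5,-0.1,0],[-0.5,-0.1,0],[-0.5,-0.1,0],[-0.5,-0.1,0],[-0.5,-0.1,0],[-0.5,-0.1,0]], twist=[0,0,0,0,0,0,0,0,0,0,0,0], fingers=[-1,-1,-1,-1,-1,-1,-1,-1,-1,-1,-1,-1])

```text
t: 7.53
tcp_pos: [453.2, 100.5, 54.8]
orientation: [0.0, 0.63, 0.777, 0.0]
ft_force: [0.7, 0.7, -4.1]
gripper_width: 55.8
gripper_force: 64.6
```

Request:
carry_out(delta_pos=[[-0.5,-0.1,0],[-0.6,-0.1,0],[-0.6,-0.1,0],[-0.6,-0.1,0],[-0.6,-0.1,0],[-0.6,-0.1,0],[-0.5,-0.1,0],[-0.5,-0.1,0],[-0.3,0,0],[0,0,0],[0,0,0]], twist=[0,0,0,0,0,0,0,0,0,0,0], fingers=[-1,-1,-1,-1,-1,-1,-1,-1,-1,-1,-1])

```text
t: 8.45
tcp_pos: [459.4, -44.7, 54.6]
orientation: [-0.0, 0.63, 0.777, 0.0]
ft_force: [-0.5, 0.4, -4.4]
gripper_width: 55.6
gripper_force: 64.6
```

Run:
```python
from h import *
s=arm.read_state();print(s["tcp_pos"],s["ft_force"])
im=arm.grab_frame("wrist");cv2.imwrite("pics/w3.png",im);cv2.imwrite("pics/s3.png",arm.grab_frame("side"))
cv2.imwrite("pics/t3.png",arm.grab_frame("top"))
p=arm.camera_params("wrist")
u=np.array([np.cos(np.radians(12.1)),np.sin(np.radians(12.1))]);v=np.array([-u[1],u[0]]);S=np.array([618.3,-23.6])
for a,b in((-65,26),(-65,-26),(30,26),(30,-26),(70,57),(70,-57)): 
    q=proj(p,[(*(S+a*u+b*v),21)])[0];print(a,b,q.round(0));cv2.circle(im,tuple(int(t) for t in q),3,(0,0,255),-1)
# compare detected cup position
cv2.imwrite("pics/w3m.png",np.vstack([im]))
```

```text
[459.39865316 -44.66071399  54.62038775] [-0.53254922  0.38809732 -4.3667981 ]
-65 26 [517. 252.]
-65 -26 [502. 347.]
30 26 [694. 251.]
30 -26 [668. 341.]
70 57 [773. 192.]
70 -57 [712. 385.]
```

View pics/w3m.png

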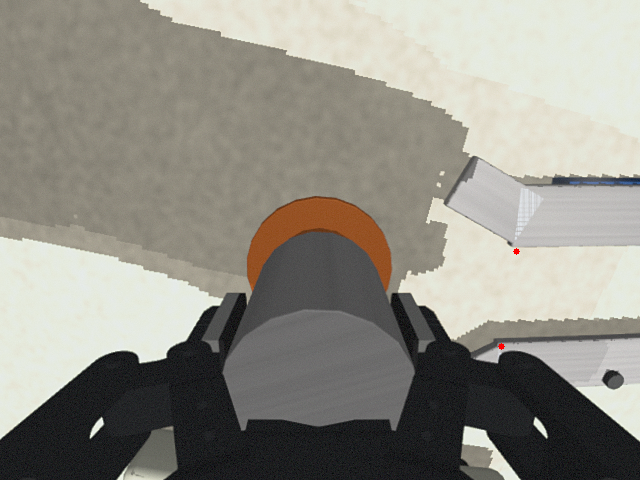

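Run:
```python
from h import *
from scipy.optimize import least_squares
im=cv2.imread("pics/w3.png");p=arm.camera_params("wrist")
hsv=cv2.cvtColor(im,cv2.COLOR_BGR2HSV);k=cv2.inRange(hsv,(3,120,60),(22,255,255))
c=max(cv2.findContours(k,cv2.RETR_EXTERNAL,cv2.CHAIN_APPROX_NONE)[0],key=cv2.contourArea).reshape(-1,2)
c=c[(c[:,1]<262)&((c[:,1]-265)**2+(c[:,0]-319)**2>64**2)]
for z in(6,8):
    w=ray(p,c,z)[:,:2];f=least_squares(lambda q:np.hypot(*(w-q[:2]).T)-q[2],[459,-45,38]);print(z,f.x,np.abs(f.fun).max(),len(w))
C=f.x[:2];a=np.radians(12.06);u=np.array([np.cos(a),np.sin(a)]);v=np.array([-u[1],u[0]])
g=cv2.cvtColor(im,cv2.COLOR_BGR2GRAY).astype(int)
for x in(535,570,600,630):
    print(x,"L",g[236:256,x].tolist(),"R",g[326:346,x].tolist())
```

```text
6 [459.38586539 -44.73340083  36.88334192] 0.47940102378908733 191
8 [459.22435711 -43.98769116  36.49590636] 0.47436524899028853 191
535 L [195, 187, 187, 191, 188, 191, 193, 193, 192, 184, 167, 193, 228, 225, 223, 223, 224, 223, 223, 223] R [139, 139, 146, 143, 145, 142, 138, 137, 140, 140, 125, 88, 76, 74, 79, 96, 152, 173, 183, 182]
570 L [185, 185, 190, 190, 191, 194, 192, 190, 190, 187, 213, 229, 229, 227, 228, 228, 226, 226, 225, 227] R [137, 140, 136, 139, 136, 134, 129, 136, 137, 118, 87, 72, 70, 77, 114, 158, 176, 181, 181, 181]
600 L [186, 181, 186, 189, 190, 194, 190, 189, 186, 184, 210, 229, 228, 225, 224, 223, 222, 222, 222, 223] R [137, 141, 142, 138, 137, 137, 142, 136, 122, 80, 80, 72, 77, 123, 159, 180, 178, 180, 179, 187]
630 L [181, 183, 186, 190, 188, 190, 184, 183, 178, 200, 230, 233, 232, 231, 231, 232, 232, 231, 231, 232] R [134, 136, 136, 136, 138, 142, 135, 108, 71, 71, 72, 85, 142, 160, 185, 191, 198, 196, 198, 206]
```

Run:
```python
from h import *
p=arm.camera_params("wrist")
L=ray(p,[(535,246.5),(570,245.5),(600,245.5),(630,244.8)],21)[:,:2];R=ray(p,[(535,341.8),(570,340.2),(600,339.1),(630,338)],21)[:,:2]
K=ray(p,[(516,245)],21)
C=np.array([459.4,-44.5]);a=np.radians(12.06);u=np.array([np.cos(a),np.sin(a)]);v=np.array([-u[1],u[0]])
for n,P in(("L",L),("R",R),("k",K[:,:2])): print(n,P.round(1).tolist(),((P-C)@u).round(1),((P-C)@v).round(1),np.polyfit((P-C)@u,(P-C)@v,1) if len(P)>1 else'')
S=np.array([618.3,-23.6])-C;print("seat old",S@u,S@v)
```

```text
L [[557.2, -7.5], [574.3, -3.4], [589.6, -0.2], [605.1, 3.5]] [103.3 121.  136.6 152.5] [15.7 16.2 16.2 16.5] [1.32131345e-02 1.44536674e+01]
R [[576.7, -56.5], [595.4, -52.1], [611.9, -48.4], [628.9, -44.7]] [112.2 131.4 148.3 165.7] [-36.3 -35.9 -35.7 -35.7] [ 1.15249902e-02 -3.74861159e+01]
k [[547.7, -8.7]] [93.8] [16.5] 
seat old 159.75973220851208 -12.761189782481132
```

Wrist view: the cup hangs level in the gripper with the flange centred at (319,265). The slot edges ahead are at rows 245 and 340, which gives a width of 52 mm as specified. The slot centre line lies about 10.5 mm to the tool's −x.

Request:
carry_out(delta_pos=[[-0.35,0,0],[0,0.3,0],[0,0.5,0],[0,0.5,0],[0,0.5,0],[0,0.3,0],[0,0.2,0],[0,0,0],[0,0,0]], twist=[0,0,0,0,0,0,0,0,0], fingers=[-1,-1,-1,-1,-1,-1,-1,-1,-1])

```text
t: 9.35
tcp_pos: [528.4, -40.5, 54.4]
orientation: [-0.0, 0.629, 0.777, -0.0]
ft_force: [-0.4, 0.1, -3.2]
gripper_width: 55.9
gripper_force: 64.7
```

Run:
```python
from h import *
s=arm.read_state();print(s["tcp_pos"],s["ft_force"])
p=arm.camera_params("wrist");im=arm.grab_frame("wrist");cv2.imwrite("pics/w4.png",im)
a=np.radians(12.06);u=np.array([np.cos(a),np.sin(a)]);v=np.array([-u[1],u[0]]);C=s["tcp_pos"][:2]
print(p["cam_to_world"])
for q in((25,26),(25,-26),(90,26),(90,-26)): print(q,proj(p,[(*(C+q[0]*u+q[1]*v),21)]))
```

```text
[528.38757848 -40.48820928  54.37940188] [-0.39071147  0.06949889 -3.15192254]
[[ 9.78175992e-01  1.99463313e-01  5.81903372e-02  5.13374074e+02]
 [ 2.07775731e-01 -9.37690921e-01 -2.78504905e-01  2.97109978e+01]
 [-9.86960256e-04  2.84517352e-01 -9.58670383e-01  1.96187283e+02]
 [ 0.00000000e+00  0.00000000e+00  0.00000000e+00  1.00000000e+00]]
(25, 26) [[372.98699727 224.38608762]]
(25, -26) [[368.80799638 325.18024226]]
(90, 26) [[511.22123228 224.46167791]]
(90, -26) [[496.58415945 323.94241987]]
```

View pics/w4.png

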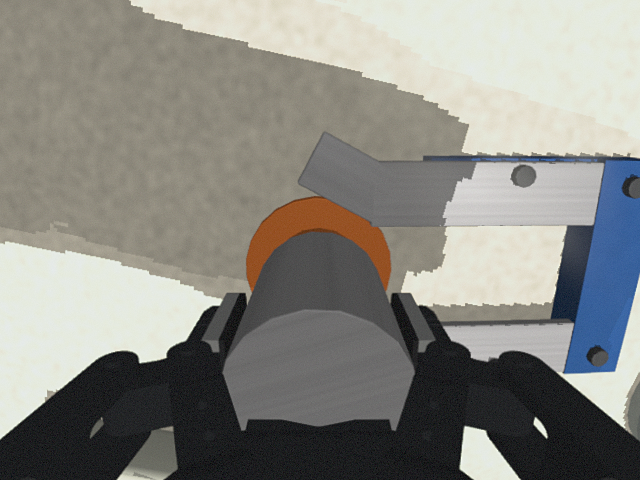

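The left prong's inner edge is at row 225, against 224.4 predicted for a centred cup, and the slot runs parallel. The corner at (373,226) puts the seat 90 mm ahead. I'll push straight in.

Request:
carry_out(delta_pos=[[0,0.3,0],[0,0.4,0],[0,0.4,0],[0,0.4,0],[0,0.3,0],[0,0.2,0],[0,0,0]], twist=[0,0,0,0,0,0,0], fingers=[-1,-1,-1,-1,-1,-1,-1])

```text
t: 9.98
tcp_pos: [588.4, -27.9, 54.5]
orientation: [0.0, 0.629, 0.777, 0.0]
ft_force: [0.4, 0.1, -4.0]
gripper_width: 55.5
gripper_force: 64.8
```

Request:
carry_out(delta_pos=[[0,0.2,0],[0,0.2,0],[0,0.2,0],[0,0.2,0],[0,0.1,0],[0,0,0],[0,0,0]], twist=[0,0,0,0,0,0,0], fingers=[-1,-1,-1,-1,-1,-1,-1])

```text
t: 10.57
tcp_pos: [613.8, -22.5, 54.5]
orientation: [-0.0, 0.63, 0.777, -0.0]
ft_force: [0.3, -0.8, -4.3]
gripper_width: 55.4
gripper_force: 64.8
```

Request:
carry_out(delta_pos=[[0,0.05,0],[0,0.05,0],[0,0,0],[0,0,0]], twist=[0,0,0,0], fingers=[-1,-1,-1,-1])

```text
t: 10.9
tcp_pos: [616.8, -21.9, 54.6]
orientation: [-0.0, 0.63, 0.777, -0.0]
ft_force: [0.4, 0.5, -4.0]
gripper_width: 55.7
gripper_force: 64.8
```

Request:
carry_out(delta_pos=[[0,0.04,0],[0,0,0],[0,0,0]], twist=[0,0,0], fingers=[-1,-1,-1])

```text
t: 11.15
tcp_pos: [618.0, -21.6, 54.6]
orientation: [0.0, 0.63, 0.777, 0.0]
ft_force: [-0.5, -0.1, -4.3]
gripper_width: 55.7
gripper_force: 64.8
```

Request:
carry_out(delta_pos=[[0,0.04,0],[0,0,0],[0,0,0]], twist=[0,0,0], fingers=[-1,-1,-1])

```text
t: 11.4
tcp_pos: [619.2, -21.4, 54.6]
orientation: [0.0, 0.63, 0.777, 0.0]
ft_force: [0.7, 0.1, -3.3]
gripper_width: 55.8
gripper_force: 64.8
```

Request:
carry_out(delta_pos=[[0,0.03,0],[0,0,0],[0,0,0]], twist=[0,0,0], fingers=[-1,-1,-1])

```text
t: 11.65
tcp_pos: [620.1, -21.2, 54.6]
orientation: [0.0, 0.63, 0.777, 0.0]
ft_force: [0.7, 0.9, -4.4]
gripper_width: 55.5
gripper_force: 64.8
```

Request:
carry_out(delta_pos=[[0,0.03,0],[0,0,0],[0,0,0]], twist=[0,0,0], fingers=[-1,-1,-1])

```text
t: 11.9
tcp_pos: [620.9, -21.0, 54.6]
orientation: [-0.0, 0.63, 0.777, -0.0]
ft_force: [-1.5, 0.2, -4.7]
gripper_width: 55.9
gripper_force: 64.9
```

Request:
carry_out(delta_pos=[[0,0.03,0],[0,0,0],[0,0,0]], twist=[0,0,0], fingers=[-1,-1,-1])

```text
t: 12.15
tcp_pos: [621.8, -20.8, 54.7]
orientation: [0.0, 0.63, 0.777, 0.0]
ft_force: [-2.3, 0.3, -2.5]
gripper_width: 55.9
gripper_force: 65.1
```

Contact with the back stop, about −2.5 N along x. I'll ease off by about 1 mm and lift slowly.

Request:
carry_out(delta_pos=[[0,-0.035,0],[0,0,-0.1],[0,0,-0.1],[0,0,-0.1],[0,0,-0.1],[0,0,-0.1],[0,0,0]], twist=[0,0,0,0,0,0,0], fingers=[-1,-1,-1,-1,-1,-1,-1])

```text
t: 12.73
tcp_pos: [621.1, -21.0, 70.3]
orientation: [0.0, 0.63, 0.777, 0.0]
ft_force: [0.1, -0.3, -3.9]
gripper_width: 55.9
gripper_force: 65.1
```

Request:
carry_out(delta_pos=[[0,0,-0.1],[0,0,-0.1],[0,0,-0.1],[0,0,-0.1],[0,0,0]], twist=[0,0,0,0,0], fingers=[-1,-1,-1,-1,-1])

```text
t: 13.15
tcp_pos: [621.2, -21.0, 82.4]
orientation: [0.0, 0.63, 0.777, 0.0]
ft_force: [-1.2, 0.4, -3.4]
gripper_width: 55.7
gripper_force: 65.2
```

Run:
```python
from h import *
s=arm.read_state();print(s["tcp_pos"],s["ft_force"],s["ft_torque"])
a=arm.grab_frame("side");cv2.imwrite("pics/s5.png",np.hstack([cv2.resize(a[170:310,240:380],None,fx=4,fy=4)]))
```

```text
[621.20908586 -21.03848693  82.44459707] [-1.1906084   0.35218122 -3.38612494] [-0.01852709  0.26705534 -0.03576911]
```

View pics/s5.png

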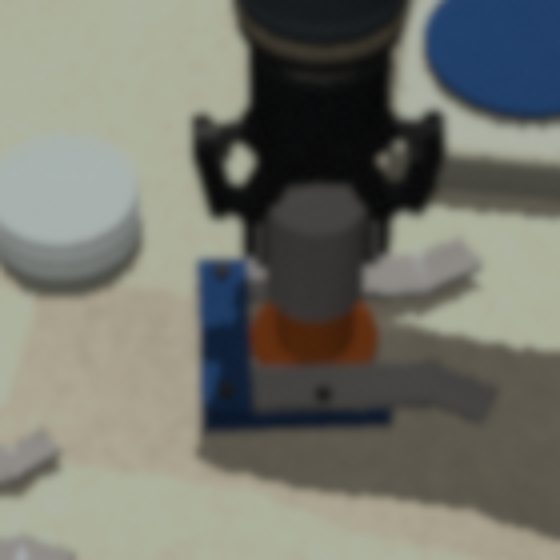

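Run:
```python
from h import *
P=arm.camera_params("side");C=(620.5,-21.5);t=np.linspace(0,2*np.pi,73)
for n,r,z in(("steel top",28,134),("steel rim",28,59),("flange top if down",38,6),("flange top if held",38,15),("flange top if lifted",38,34)):
    q=(proj(P,[(C[0]+r*np.cos(a),C[1]+r*np.sin(a),z) for a in t])-[240,170])*4
    print(n,q.min(0).round(),q.max(0).round())
```

```text
steel top [265. 157.] [367. 232.]
steel rim [265. 245.] [363. 320.]
flange top if down [248. 291.] [377. 391.]
flange top if held [248. 281.] [377. 381.]
flange top if lifted [248. 260.] [379. 361.]
```

The side crop shows the flange, widest at crop (313,330), still behind and below the near prong's edge at row 362. The steel rim is at row 320, which matches a rim raised 28 mm, so they are separating. I'll keep lifting.

Request:
carry_out(delta_pos=[[0,0,-0.1],[0,0,-0.2],[0,0,-0.2],[0,0,-0.2],[0,0,-0.2],[0,0,-0.2],[0,0,-0.2],[0,0,-0.2],[0,0,-0.2],[0,0,-0.2],[0,0,-0.2],[0,0,0]], twist=[0,0,0,0,0,0,0,0,0,0,0,0], fingers=[-1,-1,-1,-1,-1,-1,-1,-1,-1,-1,-1,-1])

```text
t: 14.2
tcp_pos: [621.4, -21.0, 146.0]
orientation: [0.001, 0.63, 0.777, 0.001]
ft_force: [-0.3, 1.0, -1.6]
gripper_width: 55.6
gripper_force: 65.5
```

Request:
carry_out(delta_pos=[[0,0,-0.3],[0,0,-0.4],[0,0,-0.4],[0,0,-0.3],[0,0,-0.2],[0,0,0]], twist=[0,0,0,0,0,0], fingers=[-1,-1,-1,-1,-1,-1])

```text
t: 14.7
tcp_pos: [621.3, -21.0, 193.9]
orientation: [0.001, 0.63, 0.777, 0.001]
ft_force: [0.2, 0.1, -3.1]
gripper_width: 55.9
gripper_force: 65.5
```

Run:
```python
from h import *
s=arm.read_state();print(s["tcp_pos"],s["ft_force"],s["ft_torque"])
a=arm.grab_frame("side");b=arm.grab_frame("wrist");cv2.imwrite("pics/s6.png",np.hstack([cv2.resize(a[130:310,240:400],(400,450)),cv2.resize(b,(400,450))]))
# precise pan fit from side
hsv=cv2.cvtColor(a,cv2.COLOR_BGR2HSV);k=cv2.inRange(hsv,(95,120,40),(130,255,255));k[:,:340]=0;k[210:]=0;k[:155]=0
c=max(cv2.findContours(k,cv2.RETR_EXTERNAL,cv2.CHAIN_APPROX_NONE)[0],key=cv2.contourArea);w=ray(arm.camera_params("side"),c.reshape(-1,2),62)
print(cv2.boundingRect(c),cv2.minEnclosingCircle(w[:,:2].astype(np.float32)))
```

```text
[621.28866045 -21.02646444 193.94828158] [ 0.15265853  0.12640253 -3.10580284] [-0.06241205  0.00478604  0.03292296]
(348, 164, 48, 35) ((524.1241455078125, -237.4817657470703), 63.09705352783203)
```

View pics/s6.png

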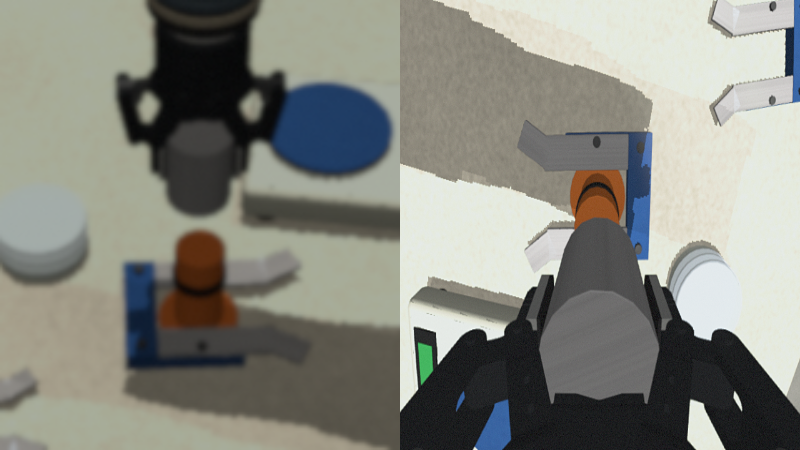

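The steel cup is clear, and the inner cup stands upright in the fork with its band at crop (200,287). Next I carry the steel cup over the pan.

Request:
carry_out(delta_pos=[[-0.3,-0.2,0],[-0.5,-0.4,0],[-0.7,-0.5,0],[-0.7,-0.5,0],[-0.7,-0.5,0],[-0.8,-0.6,0],[-0.8,-0.6,0],[-0.7,-0.5,0],[-0.7,-0.5,0],[-0.4,-0.3,0],[-0.2,-0.1,0],[0,0,0]], twist=[0,0,0,0,0,0,0,0,0,0,0,0], fingers=[-1,-1,-1,-1,-1,-1,-1,-1,-1,-1,-1,-1])

```text
t: 15.8
tcp_pos: [522.4, -242.3, 192.1]
orientation: [-0.0, 0.63, 0.776, -0.0]
ft_force: [0.4, -0.2, -2.0]
gripper_width: 55.1
gripper_force: 65.5
```

Run:
```python
from h import *
from scipy.optimize import least_squares
import time
s=arm.read_state();print(s["tcp_pos"],s["ft_force"])
p=arm.camera_params("wrist");b=arm.grab_frame("wrist");cv2.imwrite("pics/w7.png",b)
hsv=cv2.cvtColor(b,cv2.COLOR_BGR2HSV);k=cv2.inRange(hsv,(95,110,30),(130,255,255))
cs=cv2.findContours(k,cv2.RETR_EXTERNAL,cv2.CHAIN_APPROX_NONE)[0]
c=max(cs,key=cv2.contourArea).reshape(-1,2);print(c.min(0),c.max(0))
w=ray(p,c,62)[:,:2]
f=least_squares(lambda q:np.hypot(*(w-q).T)-65,[525,-241],loss="soft_l1",f_scale=1.);d=f.fun
r=np.hypot(*(w-f.x).T);print(f.x,(np.abs(r-65)<1.5).sum(),len(w))
```

```text
[ 522.36753249 -242.31563447  192.12961974] [ 0.42196323 -0.15386208 -1.98168969]
[232 135] [409 282]
[ 523.3108625  -244.03006198] 253 561
```

View pics/w7.png

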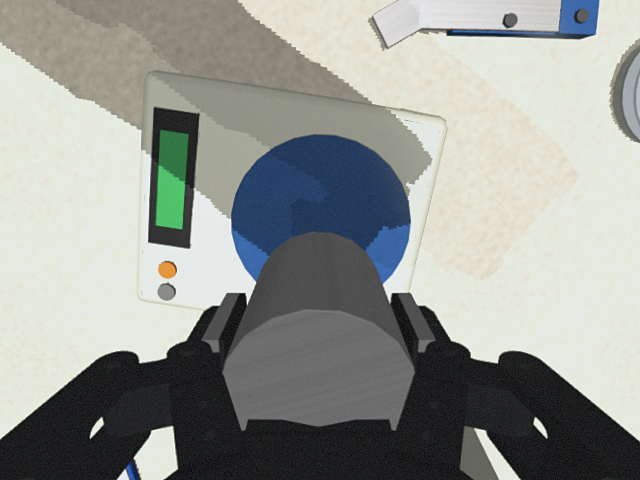

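The pan is at (321,224) directly below the cup. The fitted centre is within about 2 mm of the tool axis, so I nudge and descend.

Request:
carry_out(delta_pos=[[-0.01,0.04,0.2],[0,0,0.5],[0,0,0.7],[0,0,0.7],[0,0,0.6],[0,0,0.4],[0,0,0.2],[0,0,0],[0,0,0]], twist=[0,0,0,0,0,0,0,0,0], fingers=[-1,-1,-1,-1,-1,-1,-1,-1,-1])

```text
t: 16.6
tcp_pos: [524.8, -240.5, 93.8]
orientation: [-0.0, 0.629, 0.777, 0.0]
ft_force: [-0.3, -0.5, -1.7]
gripper_width: 55.5
gripper_force: 65.5
```

Request:
carry_out(delta_pos=[[0,0,0.07],[0,0,0],[0,0,0]], twist=[0,0,0], fingers=[-1,-1,-1])

```text
t: 16.85
tcp_pos: [524.8, -241.1, 92.0]
orientation: [0.0, 0.63, 0.777, 0.0]
ft_force: [-0.1, -0.5, -2.4]
gripper_width: 56.0
gripper_force: 65.5
```

Expected touch is at about 85.7. I'll creep down.

Request:
carry_out(delta_pos=[[0,0,0.07],[0,0,0.07],[0,0,0],[0,0,0]], twist=[0,0,0,0], fingers=[-1,-1,-1,-1])

```text
t: 17.18
tcp_pos: [524.3, -241.0, 87.2]
orientation: [-0.0, 0.63, 0.777, -0.0]
ft_force: [-0.2, -0.4, -2.5]
gripper_width: 55.7
gripper_force: 65.5
```

Request:
carry_out(delta_pos=[[0,0,0.035],[0,0,0],[0,0,0]], twist=[0,0,0], fingers=[-1,-1,-1])

```text
t: 17.43
tcp_pos: [524.5, -241.1, 86.2]
orientation: [-0.0, 0.63, 0.777, 0.0]
ft_force: [-0.0, 0.1, -2.9]
gripper_width: 55.4
gripper_force: 65.5
```

Request:
carry_out(delta_pos=[[0,0,0.03],[0,0,0],[0,0,0]], twist=[0,0,0], fingers=[-1,-1,-1])

```text
t: 17.68
tcp_pos: [524.6, -241.1, 85.7]
orientation: [0.0, 0.63, 0.777, 0.0]
ft_force: [-0.7, 0.7, 4.4]
gripper_width: 56.0
gripper_force: 65.8
```

The cup is seated (+4 N). I'll open the gripper and retreat.

Request:
carry_out(delta_pos=[[0,0,0],[0,0,0],[0,0,0],[0,0,0],[0,0,0],[0,0,0],[0,0,0],[0,0,0]], twist=[0,0,0,0,0,0,0,0], fingers=[0.36,0.42,0.5,0.6,0.8,1,1,1], force=20)

```text
t: 18.35
tcp_pos: [524.5, -241.0, 85.3]
orientation: [-0.0, 0.63, 0.777, -0.0]
ft_force: [0.2, -0.0, 0.3]
gripper_width: 85.2
gripper_force: 0.0
```

Request:
carry_out(delta_pos=[[0,0,-0.2],[0,0,-0.4],[0,0,-0.6],[0,0,-0.8],[0,0,-0.9],[0,0,-0.9],[0,0,-0.5],[0,0,0],[0,0,0]], twist=[0,0,0,0,0,0,0,0,0], fingers=[1,1,1,1,1,1,1,1,1])

```text
t: 19.1
tcp_pos: [524.9, -241.3, 215.2]
orientation: [0.001, 0.63, 0.777, 0.0]
ft_force: [0.6, 0.1, -0.9]
gripper_width: 85.3
gripper_force: 0.0
```

Run:
```python
from h import *
from scipy.optimize import least_squares
s=arm.read_state();print(s["tcp_pos"],s["ft_force"])
b=arm.grab_frame("wrist");a=arm.grab_frame("side")
cv2.imwrite("pics/w8.png",np.hstack([cv2.resize(b,(440,330)),cv2.resize(a[130:310,240:430],(350,330))]))
p=arm.camera_params("wrist");hsv=cv2.cvtColor(b,cv2.COLOR_BGR2HSV);k=cv2.inRange(hsv,(95,110,30),(130,255,255))
c=max(cv2.findContours(k,cv2.RETR_EXTERNAL,cv2.CHAIN_APPROX_NONE)[0],key=cv2.contourArea).reshape(-1,2);w=ray(p,c,62)[:,:2]
f=least_squares(lambda q:np.hypot(*(w-q).T)-65,[525,-241],loss="soft_l1",f_scale=1.);print(f.x)
```

```text
[ 524.93281825 -241.25294091  215.21240728] [ 0.61848576  0.1463893  -0.91683251]
[ 522.34107057 -242.61048051]
```

View pics/w8.png

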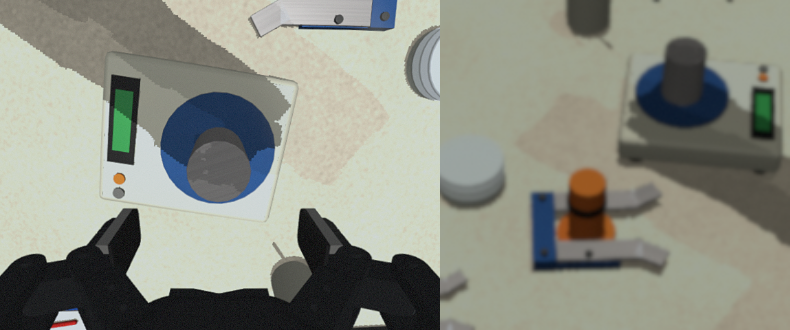

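The steel cup stands upright in the middle of the pan, at (218,172) in the wrist view. The inner cup stands upright in the fork, and the gripper is clear of everything.

```bash
python3 -c "
from rig import arm
print(arm.job_done())"
```

```text
the job is handed in; nothing more can be done
None
```

The job is handed in: the orange inner cup stands upright, flange home in the larger fork; the middle-sized steel cup is mouth down within about 3 mm of the blue pan's centre, released, nothing else touched, after about 19 s.

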